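Rebuild two gear stacks on assembly stands

ROBOT

A 7-joint arm with a two-finger parallel gripper is mounted at the origin on the work surface. World frame = base frame: x ahead of the robot, y to its left, z up, the work surface at z = 0. Lengths are in m, angles in rad, forces in N, time in s.
With the tool pointing down it reaches from about 0.425 to 0.925 m from the base axis. Payload 6.8 kg.
Tool frame: the origin (TCP) lies midway between the tips of the shut fingers; the grasp point (between the pads) lies 19 mm behind it; x points along the fingers, y is the direction in which the jaws open and shut, and the axes are right-handed (so a half turn about x gives the same grasp; the last joint's range is limited). The gripper opens to 85 mm and grips with 20 to 120 N. Pads are 22 mm wide; open, the fingers measure 114 mm over their backs; the gripper's body (76 mm by 85 mm) begins 54 mm behind the grasp point. The pads swing forward as they close: fully open they stand 13 mm farther back than shut.
Start: joints at [1.214, 0.477, 0.022, 1.555, -0.011, 1.109, -0.083], TCP at [0.166, -0.654, 0.231] pointing down, gripper open.
Joint ranges: [-2.96, 2.96], [-0.34, 2.1], [-1.41, 1.46], [0.24, 2.44], [-1.37, 4.51], [0.17, 1.92], [-2.96, 2.96]. Speed limits (rad/s): [2.39, 2.39, 3.14, 3.14, 3.14, 3.14, 3.14].

INTERFACE

Orientations are given as a rotation vector (axis times angle).
In Python, from bench import r gives the robot as it stands.
- The arm moves only by the tool carry_out, never from a script. Its argument "targets" is one flat list of numbers, 7 for each row, row after row: the finger opening in m, from 0 to 0.0854, then the shift along the tool's x, y, z in m, then the turn, a rotation vector about the tool's x, y, z in units of 5 degrees (1.0 is 5 degrees). A call has 1 to 12 rows; each row is the pose to reach, as a shift and turn from the pose measured when the call began, along the tool's axes at that moment; what a row does not reach only later rows make up. A row lasts 1/8 s, in which the tool goes at most 62.5 mm and 10.7 degrees, less where a joint would pass 70% of its speed; a pose out of reach is approached as far as the arm can. A call with a gripper value outside its range is refused whole. The fingers move at their own pace and stop on an object; "squeeze" is the grip in N (left out, the last holds). Time passes only in rows, so rows that repeat a pose let the fingers close. It gives the time, the measured TCP pose, the force and the opening at its end, in the units of the state.
- r.get_obs(): the state, without advancing time (a new reading comes with each control period).
- r.grab_frame(name): name is "scene" or "side" or "wrist"; returns the picture (480x640x3 uint8, blue, green, red); there is no depth.
- r.camera_info(name): a dict with "fx", "fy", "cx", "cy" (pixels), "xyz" and "orientation" of the camera in the world. Camera axes: x right, y up, looking along -z (the intrinsics and any distortion apply to the point x, -y, -z); pixel columns grow to the right and rows downward; lengths in m; the calibration is good to about 2 mm. A picture is of the moment at which its call begins: read the wrist's pose just before it. camera_info takes no time and is no camera call; for the wrist camera it gives the pose at the moment of the call.
- r.hand_in(): hands the job in, once; it reports no verdict.
The state is a dict: "clock": time; "joints": joint angles; "qvel": joint speeds; "tau": joint torques, N m; "tcp_pos": TCP position; "orientation": TCP orientation; "contact_force": force on the tool from outside, world axes, zero at the start; "moment": the same for the moment, N m; "grip_width": finger opening in m.
Only numpy, scipy, OpenCV 4.12 (cv2) and the standard library are available. Lean on these libraries where they do the work, as an engineer would, in place of code of your own. Each camera call takes 0.05 s, during which the arm holds its last target. There are 200 camera calls.

TASK

Build up the two gear stacks for the gearbox: on the spindle of the round-based stand thread the large gear, then the plain sleeve, then the small gear; on the spindle of the square-based stand thread the bearing, then the hexagonal lock ring. Lower each part all the way down until it rests on what is under it before letting go (do not drop it), so that all lie flat and released, and leave the red pot, the small blue cover and the valve block where they are.

Things in the scene. Friction and masses are not known exactly. Their poses are not given: they have to be found in the camera images.
- gear_large: Large dark steel spur gear, 64 mm outer diameter, 18 mm thick, 0.35 kg. Bore 24 mm right through; lies flat on the bench. Origin: centre of the underside; z up.
- gear_small: Small dark steel spur gear, 48 mm outer diameter, 16 mm thick, 0.16 kg. Bore 24 mm right through; lies flat on the bench. Origin: centre of the underside; z up.
- sleeve: Plain bright steel spacer sleeve (smooth round tube, the narrowest part), 38 mm outer diameter, 20 mm tall, 0.11 kg. Bore 24 mm right through; lies flat on the bench. Origin: centre of the underside; z up.
- bearing: Ball bearing: smooth bright outer and inner rings with a dark gap and balls between, 54 mm outer diameter, 16 mm thick, 0.20 kg. Bore 24 mm right through; lies flat on the bench. Origin: centre of the underside; z up.
- lock_ring: Bright steel hexagonal lock ring (like a flat nut), 50 mm across flats, 58 mm across corners, 14 mm thick, 0.16 kg. A pair of flats faces along its x axis, the others at 60 degree steps from it. Bore 24 mm right through; lies flat on the bench. Origin: centre of the underside; z up.
- stand_round: Assembly stand with a round blue base, 110 mm diameter, 12 mm thick. Fixed to the bench; place and yaw vary. Upright steel spindle in the middle, 18 mm diameter, rising 58 mm above the base top (70 mm above the bench), the last 14 mm tapering to a 6 mm nose. Origin: centre of the underside, at bench level; z up along the spindle.
- stand_square: Assembly stand with a square blue base, 104 x 104 mm, 12 mm thick, sides along its x and y axes. Fixed to the bench; place and yaw vary. Upright steel spindle in the middle, 18 mm diameter, rising 58 mm above the base top (70 mm above the bench), the last 14 mm tapering to a 6 mm nose. Origin: centre of the underside, at bench level; z up along the spindle.
- pot: Bystander: small open red plastic pot with steel pins in it, 58 mm diameter at the rim, 42 mm tall. Leave it. Origin: centre of the underside.
- cover: Bystander: small blue round cover with five lugs and a low knob, 80 mm over the lugs, 20 mm tall. Leave it. Origin: centre of the underside.
- valve_block: Bystander: flat aluminium valve block with dark channels on top, 64 x 56 x 18 mm. Leave it. Origin: centre of the underside; 64 mm side along x.

How it is judged:
By the outcome, as a careful person would: the job done as asked, in the order asked, and still so for the second after the job is handed in, with the robot touching nothing.
It also fails if it takes over 144 s, if anything falls off the work surface, if the arm or the gripper's body presses on something with over 40 N, if the wrist force passes 120 N, or if a joint passes its speed limit or range.

## Working session

There is one attempt and no reset: what is moved stays moved. The work goes in short steps, Python scripts to look and compute and a tool call to move; the robot and the scene stay as the last step left them, time stands still between calls to the robot, and variables do not carry over. Pictures are saved under pics/ and viewed, about 12 in all and at most 16, crops included, and the job is handed in when it is done.

Besides the shell and the picture viewer there is one more tool, called after "Emit:" in YAML: its name, and indented under it one key for each argument. carry_out: Moves the arm, as the interface text tells. Its arguments: {"type":"object","properties":{"targets":{"type":"array","items":{"type":"number"}},"squeeze":{"type":"number"}},"required":["targets"]}

```bash
ls; mkdir -p pics; python3 - <<'E'
from bench import r
import cv2
o=r.get_obs()
for k,v in o.items(): print(k,v)
for n in ("scene","side","wrist"):
    print(n,r.camera_info(n)); cv2.imwrite(f"pics/{n}0.png",r.grab_frame(n))
E
```

```text
pics
clock 0.0
joints [ 1.21385801  0.47779676  0.02234069  1.55644591 -0.01145378  1.10935263
 -0.08306424]
qvel [ 1.42431273e-04  4.93107084e-04 -7.64753161e-06 -3.85009695e-04
 -1.35509122e-03  2.37309218e-03 -5.67467054e-04]
tau [ 4.17069832e-04 -5.96444929e+01  1.60814691e+00 -2.81193513e+01
  1.24909295e-02  9.39056132e-03  1.16938885e-06]
tcp_pos [ 0.16605932 -0.65362977  0.23033036]
orientation [ 2.08934805  0.2633666  -2.09021476]
contact_force [-0.5656096  -0.70833396  0.50473814]
moment [-0.0102066  -0.0325231  -0.00790247]
grip_width 0.0855867416956113
scene {'fx': 595.9420206362886, 'fy': 595.9420206362886, 'cx': 318.66017490893825, 'cy': 237.00793511262893, 'xyz': array([1.50309672, 0.55656168, 0.86841296]), 'orientation': array([0.58486615, 0.94852321, 1.8852695 ])}
side {'fx': 465.4820842788367, 'fy': 465.4820842788367, 'cx': 322.2966552117585, 'cy': 243.56617094517998, 'xyz': array([ 0.30027824, -0.51014704,  0.76792959]), 'orientation': array([ 0.6672457 , -0.12575099, -0.39379904])}
wrist {'fx': 345.9382777344029, 'fy': 345.9382777344029, 'cx': 325.6561054294645, 'cy': 236.2395419378876, 'xyz': array([ 0.23676021, -0.63602134,  0.37331046]), 'orientation': array([-0.24414463,  0.19237725, -1.31142704])}
```

View pics/scene0.png

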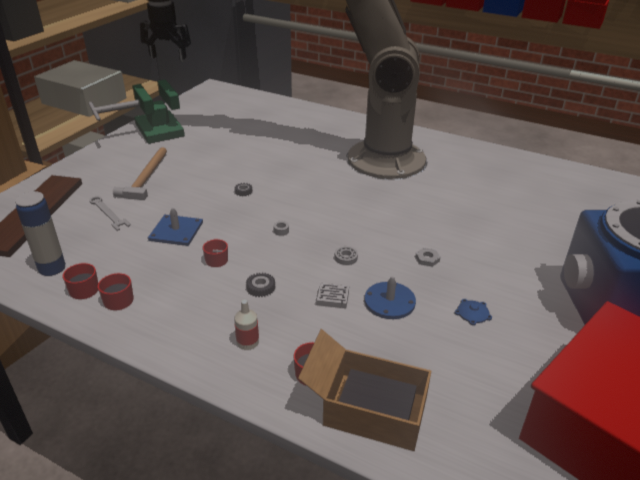

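View pics/side0.png

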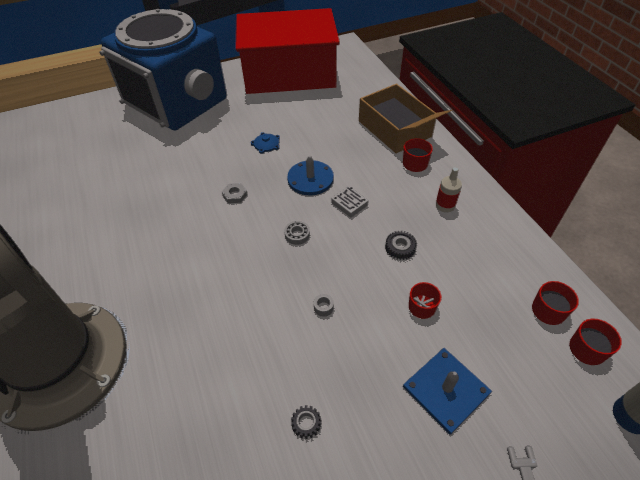

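```bash
cat > h.py <<'E'
import numpy as np, cv2
from scipy.spatial.transform import Rotation as R
from bench import r
def ray(ci,u,v):
    d=np.array([(u-ci['cx'])/ci['fx'],-(v-ci['cy'])/ci['fy'],-1.])
    return R.from_rotvec(ci['orientation']).apply(d)
def onz(ci,u,v,z):
    d=ray(ci,u,v); return ci['xyz']+d*(z-ci['xyz'][2])/d[2]
def proj(ci,p):
    c=R.from_rotvec(ci['orientation']).inv().apply(np.asarray(p)-ci['xyz'])
    return ci['cx']-ci['fx']*c[...,0]/c[...,2], ci['cy']+ci['fy']*c[...,1]/c[...,2]
E
python3 - <<'E'
from h import *
S=dict(gl=(401,242,260,282,.018),gs=(306,419,244,187,.016),sl=(323,303,281,226,.02),be=(297,230,346,254,.016),lr=(234,190,428,255,.014),rb=(310,177,390,299,.012),sq=(447,390,176,230,.012),rtip=(310,158,391,279,.07),sqtip=(452,374,174,210,.07),pot=(425,292,216,246,.042),cov=(265,142,474,311,.01),vb=(350,200,333,295,.018))
a,b=r.camera_info("side"),r.camera_info("scene")
for k,(u,v,p,q,z) in S.items():
    A,B=onz(a,u,v,z),onz(b,p,q,z); print(k,A[:2].round(4),B[:2].round(4),np.hypot(*A[:2]).round(3))
im=cv2.imread("pics/side0.png"); T=[]
for k in ("gl","gs","sl","be","lr","rtip","sqtip"):
    u,v=S[k][:2]; x,y=u-25,v-25
    c=cv2.resize(im[y:y+50,x:x+50],(200,200),interpolation=cv2.INTER_CUBIC)
    for i in range(0,50,10):
        cv2.line(c,(i*4,0),(i*4,4),(0,255,255)); cv2.line(c,(0,i*4),(4,i*4),(0,255,255))
    cv2.putText(c,f"{k} {x},{y}",(5,195),0,.4,(0,0,255)); T.append(c)
T.append(T[0]*0)
cv2.imwrite("pics/m1.png",np.vstack([np.hstack(T[:4]),np.hstack(T[4:])]))
o=r.get_obs(); M=R.from_rotvec(o['orientation']).as_matrix(); print(M.round(3))
ci=r.camera_info("wrist"); print(R.from_rotvec(ci['orientation']).as_matrix().round(3), M.T@(ci['xyz']-o['tcp_pos']))
E
```

```text
gl [ 0.679  -0.0175] [ 0.6812 -0.0132] 0.679
gs [ 0.3648 -0.2721] [ 0.3638 -0.2664] 0.455
sl [ 0.4734 -0.0884] [ 0.4789 -0.0804] 0.482
be [0.4948 0.101 ] [0.4986 0.1075] 0.505
lr [0.4068 0.2729] [0.4077 0.2765] 0.49
rb [0.5831 0.2441] [0.5899 0.2559] 0.632
sq [ 0.5972 -0.32  ] [ 0.6081 -0.304 ] 0.678
rtip [0.5849 0.2435] [0.5936 0.2546] 0.634
sqtip [ 0.5956 -0.3158] [ 0.6055 -0.3026] 0.674
pot [ 0.6493 -0.1544] [ 0.6455 -0.1536] 0.667
cov [0.5283 0.4108] [0.5382 0.4242] 0.669
vb [0.6343 0.1334] [0.6428 0.1462] 0.648
[[-0.     0.246 -0.969]
 [ 0.001 -0.969 -0.246]
 [-1.    -0.001  0.   ]]
[[ 0.247  0.929  0.276]
 [-0.969  0.237  0.069]
 [-0.002 -0.285  0.959]] [-1.42889734e-01  2.63675021e-05 -7.28846163e-02]
```

View pics/m1.png

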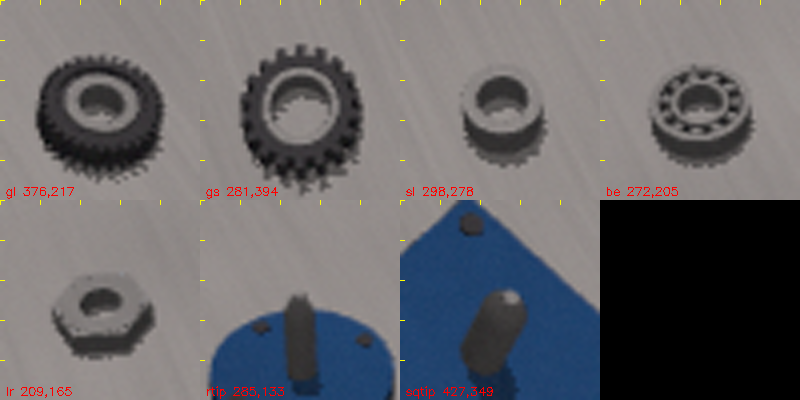

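View pics/wrist0.png

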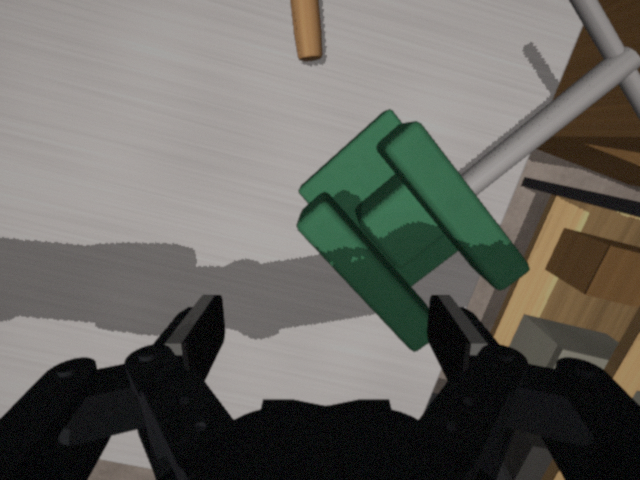

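The large gear's top centre is at about (401,241) in the side view, small gear (306,420), sleeve (323,302), bearing (297,229) and lock ring (234,190). The two cameras disagree by up to 1 cm, so I'll refine each position with the wrist camera. First I'll hover over the large gear, squared to the world axes.

Emit:
carry_out:
  targets: [0.085,0.08,-0.493,-0.655,2.85,0,0,0.085,0.08,-0.493,-0.655,2.85,0,0,0.085,0.08,-0.493,-0.655,2.85,0,0,0.085,0.08,-0.493,-0.655,2.85,0,0,0.085,0.08,-0.493,-0.655,2.85,0,0,0.085,0.08,-0.493,-0.655,2.85,0,0,0.085,0.08,-0.493,-0.655,2.85,0,0,0.085,0.08,-0.493,-0.655,2.85,0,0,0.085,0.08,-0.493,-0.655,2.85,0,0,0.085,0.08,-0.493,-0.655,2.85,0,0,0.085,0.08,-0.493,-0.655,2.85,0,0,0.085,0.08,-0.493,-0.655,2.85,0,0]
  squeeze: 50

```text
clock: 1.65
tcp_pos: [0.6343, -0.0706, 0.158]
orientation: [-2.22, -0.001, 2.221]
contact_force: [0.3, -0.5, -0.3]
grip_width: 0.0851
```

Emit:
carry_out:
  targets: [0.085,0.008,-0.055,-0.046,0,0,0,0.085,0.008,-0.055,-0.046,0,0,0,0.085,0.008,-0.055,-0.046,0,0,0,0.085,0.008,-0.055,-0.046,0,0,0]

```text
clock: 2.15
tcp_pos: [0.6795, -0.0181, 0.15]
orientation: [-2.219, 0.004, 2.222]
contact_force: [-0.2, 0.6, 0.2]
grip_width: 0.0845
```

```bash
cat >> h.py <<'E'
def look(name,cands=()):
    o=r.get_obs(); ci=r.camera_info("wrist"); im=r.grab_frame("wrist"); cv2.imwrite(f"pics/{name}.png",im)
    np.savez(f"pics/{name}.npz",**ci,tcp=o['tcp_pos'])
    print(o['clock'],o['tcp_pos'].round(4),o['grip_width'])
    for k,p in cands: print(k,np.round(proj(ci,p),1))
    return im,ci,o
E
python3 - <<'E'
from h import *
look("w1",[("gl",(.680,-.015,.018)),("tcp",r.get_obs()['tcp_pos'])])
E
```

```text
2.15 [ 0.6795 -0.0181  0.15  ] 0.08451516114922435
gl [322.  225.2]
tcp [325.9 300.2]
```

View pics/w1.png

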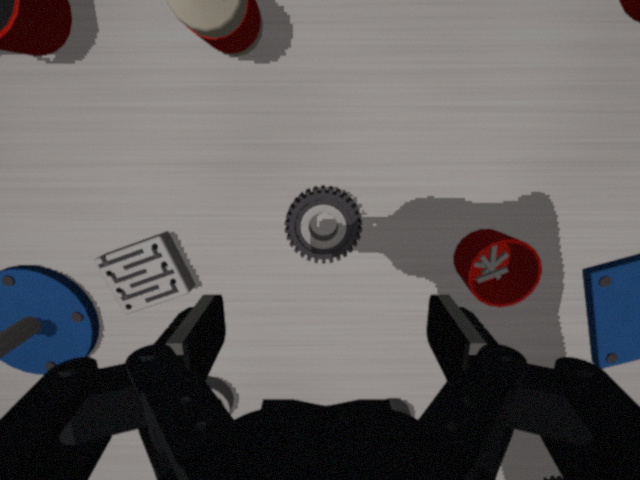

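The gear's top centre is at (323,224), against a predicted (322,225), so it is at about (0.681, -0.0155). Lowering and gripping.

Emit:
carry_out:
  targets: [0.085,0.06,-0.0026,-0.0015,0,0,0,0.085,0.11,-0.0026,-0.0015,0,0,0,0.085,0.14,-0.0026,-0.0015,0,0,0,0.085,0.151,-0.0026,-0.0015,0,0,0,0.085,0.151,-0.0026,-0.0015,0,0,0,0.085,0.151,-0.0026,-0.0015,0,0,0,0.055,0.151,-0.0026,-0.0015,0,0,0,0.055,0.151,-0.0026,-0.0015,0,0,0,0.055,0.151,-0.0026,-0.0015,0,0,0,0.055,0.151,-0.0026,-0.0015,0,0,0,0.055,0.151,-0.0026,-0.0015,0,0,0]
  squeeze: 50

```text
clock: 3.58
tcp_pos: [0.6819, -0.0158, 0.0015]
orientation: [-2.221, 0.004, 2.219]
contact_force: [-3.3, -0.1, 10.9]
grip_width: 0.0628
```

```bash
python3 - <<'E'
from h import *
look("w2"); print(r.get_obs()['contact_force'])
E
```

```text
3.575 [ 0.6819 -0.0158  0.0015] 0.06279982530452934
[-2.96719111 -0.65792342  9.45774471]
```

View pics/w2.png

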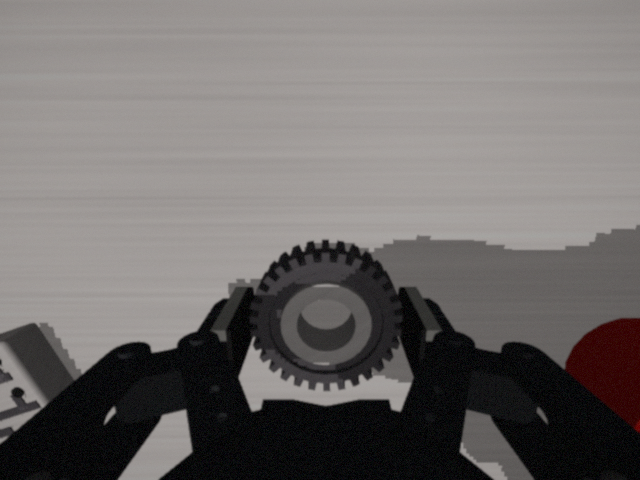

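Emit:
carry_out:
  targets: [0.072,0,0,0,0,0,0,0.072,0,0,0,0,0,0,0.072,-0.003,0,0,0,0,0,0.072,-0.003,0,0,0,0,0,0.055,-0.003,0,0,0,0,0,0.055,-0.003,0,0,0,0,0,0.055,-0.003,0,0,0,0,0,0.055,-0.003,0,0,0,0,0]
  squeeze: 60

```text
clock: 4.62
tcp_pos: [0.682, -0.0158, 0.0057]
orientation: [-2.221, 0.005, 2.219]
contact_force: [-2.6, -0.0, 10.7]
grip_width: 0.0613
```

```bash
python3 - <<'E'
from h import *
im,ci,o=look("w3"); print(o['contact_force'])
print(onz(ci,326,317,.018), onz(ci,326,323,.018))
print(np.load("pics/w1.npz")["xyz"])
z=np.load("pics/w1.npz"); d={k:z[k] for k in z}
print(onz(d,323,224,.018))
g=cv2.cvtColor(im,6)[230:400,240:410]
cv2.imwrite("pics/w3c.png",cv2.resize(im[220:420,200:440],None,fx=3,fy=3,interpolation=2))
E
```

```text
4.625 [ 0.682  -0.0158  0.0057] 0.06129230238788934
[-2.61192101 -0.02547087 10.72462844]
[ 0.68035931 -0.0158792   0.018     ] [ 0.67749865 -0.0158717   0.018     ]
[ 0.75255683 -0.0181599   0.29278148]
[ 0.68098275 -0.01586535  0.018     ]
```

View pics/w3c.png

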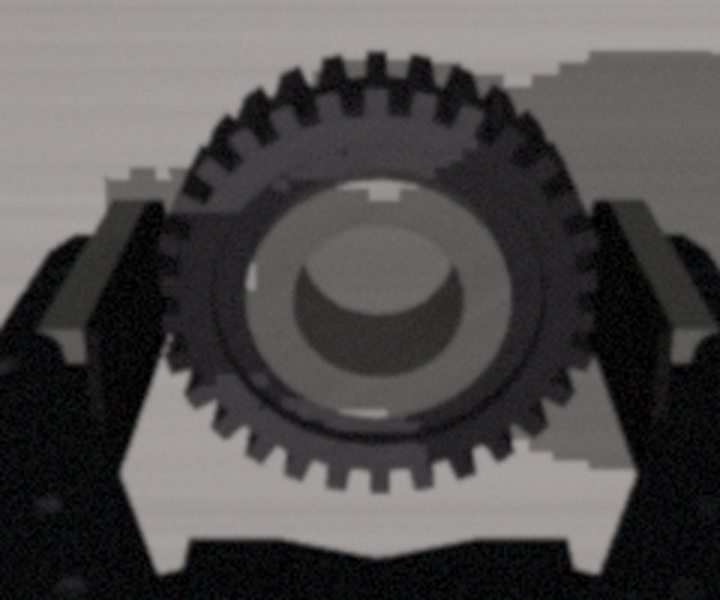

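Emit:
carry_out:
  targets: [0.055,-0.02,0,0,0,0,0,0.055,-0.06,0,0,0,0,0,0.055,-0.11,-0.02,0.01,0,0,0,0.055,-0.144,-0.07,0.03,0,0,0,0.055,-0.144,-0.12,0.055,0,0,0,0.055,-0.144,-0.17,0.08,0,0,0,0.055,-0.144,-0.22,0.105,0,0,0,0.055,-0.144,-0.25,0.125,0,0,0,0.055,-0.144,-0.265,0.132,0,0,0,0.055,-0.144,-0.265,0.132,0,0,0,0.055,-0.144,-0.265,0.132,0,0,0]

```text
clock: 6.05
tcp_pos: [0.552, 0.2475, 0.1494]
orientation: [-2.221, 0.009, 2.217]
contact_force: [0.2, 0.1, -3.1]
grip_width: 0.0614
```

```bash
python3 - <<'E'
from h import *
im,ci,o=look("w4",[("tip",(.589,.249,.07)),("base",(.589,.249,.012))]); print(o['contact_force'])
E
```

```text
6.05 [0.552  0.2475 0.1494] 0.061383082445189946
tip [322.8 191.6]
base [323.3 180.2]
[ 0.16667277  0.13400317 -3.13334448]
```

View pics/w4.png

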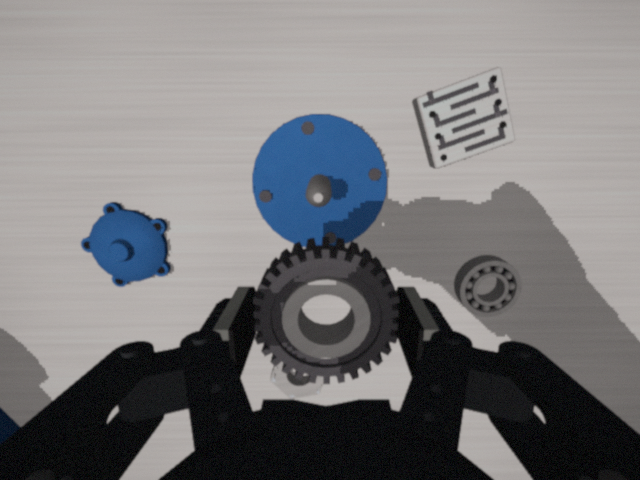

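```bash
python3 - <<'E'
from h import *
z=np.load("pics/w4.npz"); ci={k:z[k] for k in z}; im=cv2.imread("pics/w4.png"); t=z['tcp']
print("tip",onz(ci,318,197,.07),"base",onz(ci,320,181.5,.012))
print("gear",onz(ci,326,320,t[2]+.0123),t)
# predicted ring edges for a centre offset
hsv=cv2.cvtColor(im,cv2.COLOR_BGR2HSV); m=cv2.inRange(hsv,(100,120,40),(130,255,255)); m[:,:230]=0;m[:,400:]=0
c=max(cv2.findContours(m,0,1)[0],key=cv2.contourArea); h=cv2.convexHull(c)[:,0]; h=h[h[:,1]<232]
e=cv2.fitEllipse(h); print(e, onz(ci,*e[0],.012))
cv2.imwrite("pics/w4c.png",cv2.resize(im[160:360,240:400],None,fx=3.5,fy=3,interpolation=2))
E
```

```text
tip [0.58551223 0.25216456 0.07      ] base [0.58793497 0.25164164 0.012     ]
gear [0.54895177 0.24743627 0.16168695] [0.55199547 0.24746837 0.14938695]
((319.342529296875, 180.65176391601562), (132.6197509765625, 133.40052795410156), 108.24957275390625) [0.58861987 0.25216504 0.012     ]
```

View pics/w4c.png

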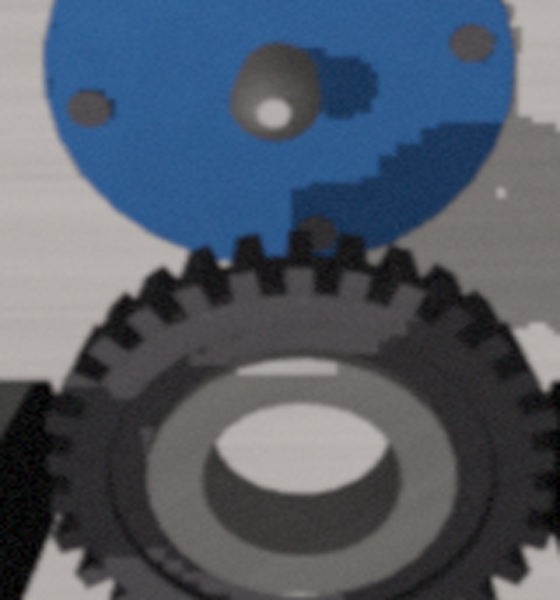

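Spindle nose at (318,198) and base centre at (319,181), giving roughly (0.587, 0.252). I'll go just above the nose and look through the bore.

Emit:
carry_out:
  targets: [0.055,0.0,-0.0047,-0.037,0,0,0,0.055,0.0,-0.0047,-0.037,0,0,0,0.055,0.03,-0.0047,-0.037,0,0,0,0.055,0.055,-0.0047,-0.037,0,0,0,0.055,0.067,-0.0047,-0.037,0,0,0,0.055,0.067,-0.0047,-0.037,0,0,0,0.055,0.067,-0.0047,-0.037,0,0,0]

```text
clock: 6.98
tcp_pos: [0.5899, 0.2518, 0.0834]
orientation: [-2.222, 0.009, 2.215]
contact_force: [-0.1, -0.7, -3.2]
grip_width: 0.0612
```

```bash
python3 - <<'E'
from h import *
im,ci,o=look("w5"); print(o['contact_force'])
s=r.grab_frame("side"); 
a=cv2.resize(im[240:390,250:400],(500,500),interpolation=2); u,v=map(int,proj(r.camera_info("side"),np.array([.587,.252,.08])))
b=cv2.resize(s[v-30:v+45,u-22:u+23],(300,500),interpolation=2); cv2.imwrite("pics/w5c.png",np.hstack([a,b]))
E
```

```text
6.975 [0.5899 0.2518 0.0834] 0.061217200848601244
[-0.07543889 -0.67405478 -3.1784894 ]
```

View pics/w5c.png

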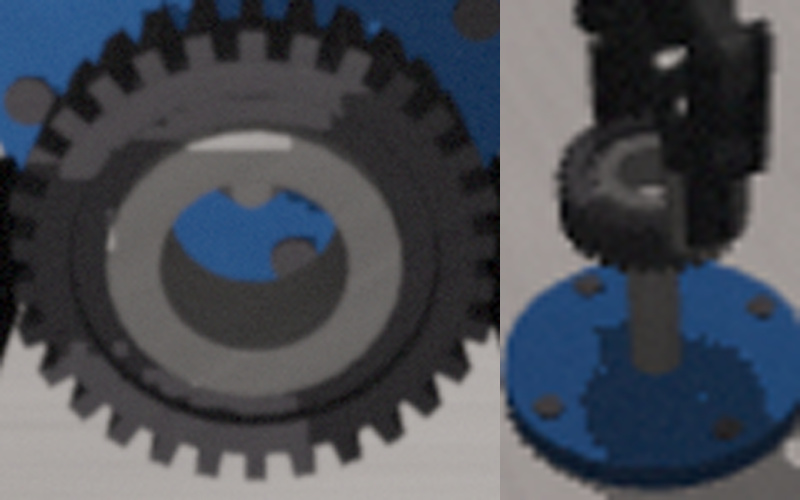

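```bash
python3 - <<'E'
from h import *
z=np.load("pics/w5.npz"); ci={k:z[k] for k in z}; t=z['tcp']
print(onz(ci,326.2,320.4,t[2]+.0123)-t, onz(ci,325.6,298,.07), t)
print(ci['xyz']-t)
E
```

```text
[-3.26681007e-03 -9.23374437e-05  1.23000000e-02] [0.5843134  0.25197131 0.07      ] [0.58994889 0.25181632 0.08344529]
[ 0.07238792 -0.00022056  0.14313482]
```

Emit:
carry_out:
  targets: [0.055,0.0,0,0.0026,0,0,0,0.055,0.005,0,0.0026,0,0,0,0.055,0.012,0,0.0026,0,0,0,0.055,0.02,0,0.0026,0,0,0,0.055,0.028,0,0.0026,0,0,0,0.055,0.028,0,0.0026,0,0,0]

```text
clock: 7.82
tcp_pos: [0.5867, 0.2516, 0.0544]
orientation: [-2.221, 0.01, 2.217]
contact_force: [-0.8, -0.5, -1.9]
grip_width: 0.0613
```

```bash
python3 - <<'E'
from h import *
im,ci,o=look("w6"); print(o['contact_force'],o['moment'])
cv2.imwrite("pics/w6c.png",cv2.resize(im[240:390,250:400],(500,500),interpolation=2))
E
```

```text
7.825 [0.5867 0.2516 0.0544] 0.061288219049651343
[-0.83600966 -0.49808025 -1.93218569] [-0.01287247 -0.05339647 -0.00205919]
```

View pics/w6c.png

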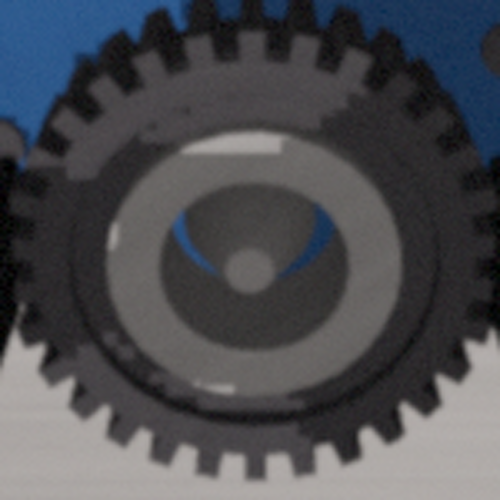

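Nose shows centred in the bore at crop (250,270). Lowering to the base.

Emit:
carry_out:
  targets: [0.055,0.008,0,-0.001,0,0,0,0.055,0.016,0,-0.001,0,0,0,0.055,0.024,0,-0.001,0,0,0,0.055,0.03,0,-0.001,0,0,0,0.055,0.034,0,-0.001,0,0,0,0.055,0.036,0,-0.001,0,0,0,0.055,0.038,0,-0.001,0,0,0,0.055,0.038,0,-0.001,0,0,0,0.055,0.038,0,-0.001,0,0,0]

```text
clock: 9.0
tcp_pos: [0.5883, 0.2519, 0.0178]
orientation: [-2.222, 0.009, 2.215]
contact_force: [-2.9, -3.0, 5.9]
grip_width: 0.0613
```

Emit:
carry_out:
  targets: [0.074,0,0,0,0,0,0,0.074,0,0,0,0,0,0,0.074,0,0,0,0,0,0,0.074,-0.02,0,0,0,0,0,0.074,-0.05,0,0,0,0,0,0.074,-0.09,0,0,0,0,0,0.074,-0.13,0,0,0,0,0,0.074,-0.13,0.04,0.02,0,0,0,0.074,-0.13,0.09,0.05,0,0,0,0.074,-0.13,0.14,0.08,0,0,0,0.074,-0.13,0.19,0.11,0,0,0,0.074,-0.13,0.24,0.13,0,0,0]

```text
clock: 10.5
tcp_pos: [0.4553, 0.0116, 0.1492]
orientation: [-2.224, 0.009, 2.214]
contact_force: [0.6, 0.0, -0.6]
grip_width: 0.074
```

Emit:
carry_out:
  targets: [0.074,0,0.05,-0.01,0,0,0,0.074,0,0.096,-0.021,0,0,0,0.074,0,0.096,-0.021,0,0,0,0.074,0,0.096,-0.021,0,0,0,0.074,0,0.096,-0.021,0,0,0]

```text
clock: 11.12
tcp_pos: [0.4757, -0.0831, 0.1498]
orientation: [-2.226, 0.006, 2.214]
contact_force: [-0.6, 0.4, 0.4]
grip_width: 0.0738
```

```bash
python3 -c "
from h import *
look('sl')"
```

```text
11.125 [ 0.4757 -0.0831  0.1498] 0.07376931195745415
```

Emit:
carry_out:
  targets: [0.074,0,0.05,0.03,0,0,0,0.074,0,0.1,0.06,0,0,0,0.074,0,0.15,0.09,0,0,0,0.074,0,0.184,0.112,0,0,0,0.074,0,0.184,0.112,0,0,0,0.074,0,0.184,0.112,0,0,0,0.074,0,0.184,0.112,0,0,0]

```text
clock: 12.05
tcp_pos: [0.3639, -0.2654, 0.1494]
orientation: [-2.227, 0.002, 2.215]
contact_force: [-0.4, -0.4, 0.6]
grip_width: 0.074
```

```bash
python3 -c "
from h import *
look('gs')"
```

```text
12.05 [ 0.3639 -0.2654  0.1494] 0.07397359676415644
```

Emit:
carry_out:
  targets: [0.074,0,0.01,-0.05,0,0,0,0.074,0,0.02,-0.1,0,0,0,0.074,0,0.03,-0.15,0,0,0,0.074,0,0.04,-0.2,0,0,0,0.074,0,0.04,-0.2,0,0,0,0.074,0,0.04,-0.2,0,0,0,0.074,0,0.04,-0.2,0,0,0]

```text
clock: 12.98
tcp_pos: [0.5626, -0.3055, 0.1503]
orientation: [-2.226, 0.002, 2.216]
contact_force: [0.7, -0.5, 0.1]
grip_width: 0.0739
```

```bash
python3 -c "
from h import *
look('sq')"
```

```text
12.975 [ 0.5626 -0.3055  0.1503] 0.07386561588061409
```

Emit:
carry_out:
  targets: [0.074,0,-0.05,0.01,0,0,0,0.074,0,-0.1,0.02,0,0,0,0.074,0,-0.15,0.03,0,0,0,0.074,0,-0.2,0.035,0,0,0,0.074,0,-0.25,0.045,0,0,0,0.074,0,-0.3,0.055,0,0,0,0.074,0,-0.35,0.06,0,0,0,0.074,0,-0.4,0.067,0,0,0,0.074,0,-0.414,0.067,0,0,0,0.074,0,-0.414,0.067,0,0,0,0.074,0,-0.414,0.067,0,0,0]

```text
clock: 14.4
tcp_pos: [0.4965, 0.1064, 0.1499]
orientation: [-2.225, 0.007, 2.215]
contact_force: [-0.4, -0.2, 0.2]
grip_width: 0.0741
```

```bash
python3 -c "
from h import *
look('be')"
```

```text
14.4 [0.4965 0.1064 0.1499] 0.07407964410988362
```

Emit:
carry_out:
  targets: [0.074,0,-0.05,0.03,0,0,0,0.074,0,-0.1,0.06,0,0,0,0.074,0,-0.15,0.08,0,0,0,0.074,0,-0.171,0.09,0,0,0,0.074,0,-0.171,0.09,0,0,0,0.074,0,-0.171,0.09,0,0,0,0.074,0,-0.171,0.09,0,0,0]

```text
clock: 15.32
tcp_pos: [0.4083, 0.2759, 0.149]
orientation: [-2.224, 0.011, 2.214]
contact_force: [-0.4, 0.2, 0.2]
grip_width: 0.074
```

```bash
python3 - <<'E'
from h import *
look('lr')
P=dict(sl=(.476,-.0845,.02),gs=(.364,-.269,.016),sq=(.6,-.309,.07),be=(.497,.104,.016),lr=(.407,.275,.014))
T=[]
for k,p in P.items():
    z=np.load(f"pics/{k}.npz"); ci={q:z[q] for q in z}; im=cv2.imread(f"pics/{k}.png")
    u,v=proj(ci,np.array(p)); print(k,z['tcp'].round(4),round(float(u),1),round(float(v),1))
    h=80 if k=="sq" else 48; x,y=int(u)-h,int(v)-h; s=264/(2*h)
    c=cv2.resize(im[y:y+2*h,x:x+2*h],(264,264),interpolation=2)
    for i in range(0,2*h,8): cv2.line(c,(int(i*s),0),(int(i*s),4 if i%40 else 10),(0,255,255)); cv2.line(c,(0,int(i*s)),(4 if i%40 else 10,int(i*s)),(0,255,255))
    cv2.putText(c,f"{k} {x},{y} s{s:.2f}",(5,258),0,.45,(0,0,255),1); T.append(c)
T.append(T[0]*0); cv2.imwrite("pics/m2.png",np.vstack([np.hstack(T[:3]),np.hstack(T[3:])]))
E
```

```text
15.325 [0.4083 0.2759 0.149 ] 0.07402929849951932
sl [ 0.4757 -0.0831  0.1498] 327.3 227.1
gs [ 0.3639 -0.2654  0.1494] 330.1 226.3
sq [ 0.5626 -0.3055  0.1503] 331.1 191.1
be [0.4965 0.1064 0.1499] 328.4 225.5
lr [0.4083 0.2759 0.149 ] 326.5 227.2
```

View pics/m2.png

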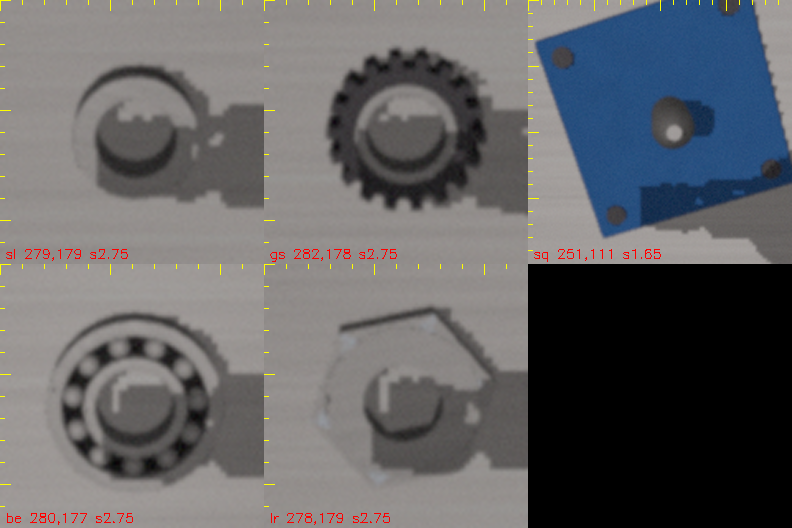

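```bash
python3 - <<'E'
from h import *
for k,(u,v,h) in dict(sl=(328.6,229,.02),gs=(333.8,225.3,.016),sq=(339.5,191,.07),be=(328.7,229.7,.016),lr=(329.3,228.6,.014),w4=(318.3,197.5,.07)).items():
    z=np.load(f"pics/{k}.npz"); ci={q:z[q] for q in z}; p=onz(ci,u,v,h); print(k,p[:2].round(4),(p-z['tcp'])[:2].round(4))
E
```

```text
sl [ 0.4744 -0.0856] [-0.0013 -0.0024]
gs [ 0.3648 -0.2721] [ 0.0009 -0.0067]
sq [ 0.6001 -0.3144] [ 0.0374 -0.009 ]
be [0.4934 0.1038] [-0.0031 -0.0026]
lr [0.4058 0.2727] [-0.0025 -0.0032]
w4 [0.5852 0.252 ] [0.0332 0.0045]
```

Emit:
carry_out:
  targets: [0.074,0,0.05,-0.025,0,0,0,0.074,0,0.1,-0.05,0,0,0,0.074,0,0.15,-0.075,0,0,0,0.074,0,0.172,-0.085,0,0,0,0.074,0.05,0.172,-0.085,0,0,0,0.074,0.1,0.172,-0.085,0,0,0,0.074,0.12,0.172,-0.085,0,0,0,0.074,0.12,0.172,-0.085,0,0,0,0.074,0.12,0.172,-0.085,0,0,0]

```text
clock: 16.5
tcp_pos: [0.4933, 0.1031, 0.0307]
orientation: [-2.225, 0.011, 2.212]
contact_force: [-0.0, 0.2, 0.7]
grip_width: 0.0741
```

Emit:
carry_out:
  targets: [0.074,0.015,-0.0007,0,0,0,0,0.074,0.0275,-0.0007,0,0,0,0,0.074,0.0275,-0.0007,0,0,0,0,0.04,0.0275,-0.0007,0,0,0,0,0.04,0.0275,-0.0007,0,0,0,0,0.04,0.0275,-0.0007,0,0,0,0,0.04,0.0275,-0.0007,0,0,0,0,0.04,0.0275,-0.0007,0,0,0,0]
  squeeze: 60

```text
clock: 17.5
tcp_pos: [0.4936, 0.1038, 0.004]
orientation: [-2.226, 0.011, 2.211]
contact_force: [-1.7, -0.3, 5.0]
grip_width: 0.0508
```

Emit:
carry_out:
  targets: [0.04,-0.03,0,0,0,0,0,0.04,-0.08,0,0,0,0,0,0.04,-0.12,0.03,-0.01,0,0,0,0.04,-0.14,0.08,-0.02,0,0,0,0.04,-0.14,0.13,-0.035,0,0,0,0.04,-0.14,0.18,-0.05,0,0,0,0.04,-0.14,0.23,-0.06,0,0,0,0.04,-0.14,0.28,-0.075,0,0,0,0.04,-0.14,0.33,-0.085,0,0,0,0.04,-0.14,0.38,-0.1,0,0,0,0.04,-0.14,0.418,-0.108,0,0,0,0.04,-0.14,0.418,-0.108,0,0,0]

```text
clock: 19.0
tcp_pos: [0.596, -0.3196, 0.145]
orientation: [-2.223, 0.02, 2.211]
contact_force: [0.0, 0.1, -2.0]
grip_width: 0.0508
```

```bash
cat >> h.py <<'E'
def go(x,y,z,yaw=0):
    o=r.get_obs(); A=R.from_rotvec(o['orientation'])
    G=R.from_matrix(np.array([[0,0,-1],[0,-1,0],[-1,0,0.]]))*R.from_rotvec([np.radians(yaw),0,0])
    print("shift",A.inv().apply(np.array([x,y,z])-o['tcp_pos']).round(4),"turn",np.degrees((A.inv()*G).as_rotvec()/5).round(3))
E
python3 -c "
from h import *
go(.602,-.3144,.082)"
```

```text
shift [ 0.063  -0.0055 -0.0056] turn [-0.16  -0.062 -0.05 ]
```

Emit:
carry_out:
  targets: [0.04,0,-0.0055,-0.0056,-0.16,-0.06,-0.05,0.04,0,-0.0055,-0.0056,-0.16,-0.06,-0.05,0.04,0.03,-0.0055,-0.0056,-0.16,-0.06,-0.05,0.04,0.053,-0.0055,-0.0056,-0.16,-0.06,-0.05,0.04,0.063,-0.0055,-0.0056,-0.16,-0.06,-0.05,0.04,0.063,-0.0055,-0.0056,-0.16,-0.06,-0.05,0.04,0.063,-0.0055,-0.0056,-0.16,-0.06,-0.05]

```text
clock: 19.88
tcp_pos: [0.6028, -0.3145, 0.0833]
orientation: [2.223, -0.0, -2.219]
contact_force: [0.2, -0.1, -3.0]
grip_width: 0.0507
```

```bash
python3 - <<'E'
from h import *
im,ci,o=look("w7"); print(o['contact_force'],o['orientation'])
cv2.imwrite("pics/w7c.png",cv2.resize(im[240:390,250:400],(500,500),interpolation=2))
E
```

```text
19.875 [ 0.6028 -0.3145  0.0833] 0.050739847905738815
[ 0.21784207 -0.09658746 -3.00985332] [ 2.22305862e+00 -4.02522817e-04 -2.21875343e+00]
```

View pics/w7c.png

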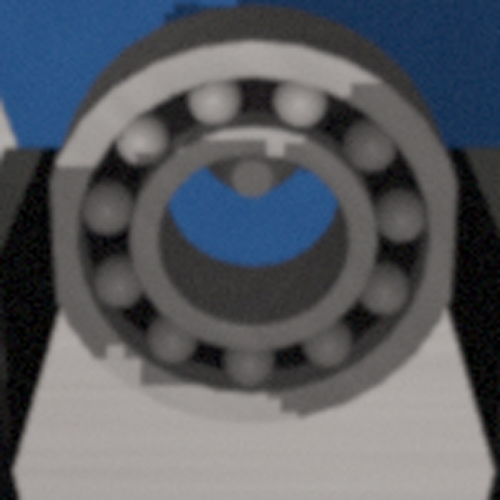

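```bash
python3 - <<'E'
from h import *
z=np.load("pics/w7.npz"); ci={k:z[k] for k in z}; t=z['tcp']
print(onz(ci,326.2,310.5,t[2]+.012)-t, onz(ci,325.6,293.4,.07)-t)
E
```

```text
[ 0.00128216 -0.00013155  0.012     ] [-0.00304948  0.00010926 -0.0132839 ]
```

Emit:
carry_out:
  targets: [0.04,0,0,0.0036,0,0,0,0.04,0,0,0.0036,0,0,0,0.04,0.007,0,0.0036,0,0,0,0.04,0.014,0,0.0036,0,0,0,0.04,0.021,0,0.0036,0,0,0,0.04,0.028,0,0.0036,0,0,0,0.04,0.034,0,0.0036,0,0,0,0.04,0.034,0,0.0036,0,0,0]

```text
clock: 20.92
tcp_pos: [0.5989, -0.3145, 0.0486]
orientation: [2.222, -0.0, -2.22]
contact_force: [-0.7, 0.2, -2.4]
grip_width: 0.0504
```

```bash
python3 - <<'E'
from h import *
im,ci,o=look("w8"); print(o['contact_force'],o['moment'])
go(.5992,-.3144,.0155)
E
```

```text
20.925 [ 0.5989 -0.3145  0.0486] 0.050375132018552725
[-0.65675888  0.23908793 -2.42751139] [-0.04495168  0.0167511  -0.02352232]
shift [ 0.0336 -0.0003  0.    ] turn [ 0.002 -0.019 -0.007]
```

Emit:
carry_out:
  targets: [0.04,0.008,0,0,0,0,0,0.04,0.016,0,0,0,0,0,0.04,0.024,0,0,0,0,0,0.04,0.029,0,0,0,0,0,0.04,0.032,0,0,0,0,0,0.04,0.034,0,0,0,0,0,0.04,0.0345,0,0,0,0,0,0.04,0.0345,0,0,0,0,0]

```text
clock: 21.98
tcp_pos: [0.5991, -0.3146, 0.0161]
orientation: [2.223, -0.001, -2.219]
contact_force: [-4.5, 2.9, 8.1]
grip_width: 0.0507
```

Emit:
carry_out:
  targets: [0.064,0,0,0,0,0,0,0.064,0,0,0,0,0,0,0.064,0,0,0,0,0,0,0.064,-0.02,0,0,0,0,0,0.064,-0.06,0,0,0,0,0,0.064,-0.1,0,0,0,0,0,0.064,-0.1,-0.05,0.025,0,0,0,0.064,-0.1,-0.1,0.05,0,0,0,0.064,-0.1,-0.15,0.08,0,0,0,0.064,-0.1,-0.2,0.105,0,0,0,0.064,-0.1,-0.229,0.125,0,0,0,0.064,-0.1,-0.229,0.125,0,0,0]

```text
clock: 23.48
tcp_pos: [0.4731, -0.0833, 0.117]
orientation: [2.222, 0.004, -2.217]
contact_force: [0.4, -1.6, 0.3]
grip_width: 0.0639
```

```bash
python3 -c "
from h import *
go(.4744,-.0856,.0045)"
```

```text
shift [ 0.1125  0.0023 -0.001 ] turn [ 0.049 -0.024 -0.003]
```

Emit:
carry_out:
  targets: [0.064,0.04,0.0023,-0.001,0,0,0,0.064,0.08,0.0023,-0.001,0,0,0,0.064,0.105,0.0023,-0.001,0,0,0,0.064,0.1125,0.0023,-0.001,0,0,0,0.064,0.1125,0.0023,-0.001,0,0,0,0.03,0.1125,0.0023,-0.001,0,0,0,0.03,0.1125,0.0023,-0.001,0,0,0,0.03,0.1125,0.0023,-0.001,0,0,0,0.03,0.1125,0.0023,-0.001,0,0,0,0.03,0.1125,0.0023,-0.001,0,0,0,0.03,0.1125,0.0023,-0.001,0,0,0]

```text
clock: 24.85
tcp_pos: [0.4754, -0.0858, 0.0061]
orientation: [2.224, 0.004, -2.214]
contact_force: [-2.2, -0.3, 9.5]
grip_width: 0.0357
```

```bash
python3 -c "
from h import *
print(r.get_obs()['grip_width']);go(.5868,.252,.145)"
```

```text
0.03566026202927396
shift [-0.1386 -0.3373 -0.1133] turn [ 0.043 -0.052 -0.007]
```

Emit:
carry_out:
  targets: [0.03,-0.03,0,0,0,0,0,0.03,-0.08,0,0,0,0,0,0.03,-0.12,-0.03,-0.01,0,0,0,0.03,-0.139,-0.08,-0.027,0.04,-0.05,0,0.03,-0.139,-0.13,-0.044,0.04,-0.05,0,0.03,-0.139,-0.18,-0.06,0.04,-0.05,0,0.03,-0.139,-0.23,-0.077,0.04,-0.05,0,0.03,-0.139,-0.28,-0.094,0.04,-0.05,0,0.03,-0.139,-0.32,-0.108,0.04,-0.05,0,0.03,-0.139,-0.3373,-0.1145,0.04,-0.05,0,0.03,-0.139,-0.3373,-0.1145,0.04,-0.05,0,0.03,-0.139,-0.3373,-0.1145,0.04,-0.05,0]

```text
clock: 26.35
tcp_pos: [0.5879, 0.2495, 0.1453]
orientation: [2.221, -0.005, -2.222]
contact_force: [1.0, 0.2, -1.5]
grip_width: 0.0358
```

```bash
python3 -c "
from h import *
go(.588,.252,.084)"
```

```text
shift [ 0.0613 -0.0027 -0.0001] turn [-0.022  0.003 -0.027]
```

Emit:
carry_out:
  targets: [0.03,0.03,-0.0027,0,0,0,0,0.03,0.05,-0.0027,0,0,0,0,0.03,0.0613,-0.0027,0,0,0,0,0.03,0.0613,-0.0027,0,0,0,0,0.03,0.0613,-0.0027,0,0,0,0]

```text
clock: 26.98
tcp_pos: [0.5885, 0.2522, 0.0848]
orientation: [-2.222, 0.004, 2.22]
contact_force: [-0.9, 0.2, -1.0]
grip_width: 0.0357
```

```bash
cat >> h.py <<'E'
def fit(name,rad,zoff=None,z=None,rng=.007,y0=0):
    q=np.load(f"pics/{name}.npz"); ci={k:q[k] for k in q}; t=q['tcp']; g=cv2.GaussianBlur(cv2.imread(f"pics/{name}.png",0),(0,0),.8).astype(np.float32)
    gm=np.hypot(cv2.Sobel(g,5,1,0),cv2.Sobel(g,5,0,1)); z=t[2]+zoff if z is None else z
    a=np.linspace(0,2*np.pi,120); best=[]
    for dx in np.arange(-rng,rng,.0003):
        for dy in np.arange(-.003,.0031,.0005):
            P=np.c_[t[0]+dx+rad*np.cos(a),t[1]+dy+rad*np.sin(a),a*0+z]; u,v=proj(ci,P)
            s=cv2.remap(gm,u.astype(np.float32)[None],v.astype(np.float32)[None],1)
            best.append((float(np.minimum(s,80).mean()),round(dx*1e3,1),round(dy*1e3,1)))
    best.sort(reverse=True); print(name,rad,best[:3])
E
python3 - <<'E'
from h import *
fit("w5",.012,.0123);fit("w5",.003,z=.07);fit("w7",.012,.012);fit("w7",.003,z=.07)
im,ci,o=look("w9"); print(o['contact_force'])
fit("w9",.012,.0139);fit("w9",.019,.0139);fit("w9",.003,z=.07)
cv2.imwrite("pics/w9c.png",cv2.resize(im[240:390,250:400],(500,500),interpolation=2))
E
```

```text
w5 0.012 [(70.98995971679688, np.float64(-3.1), np.float64(0.0)), (70.46431732177734, np.float64(-3.4), np.float64(0.0)), (70.2109375, np.float64(-2.8), np.float64(0.0))]
w5 0.003 [(59.13920974731445, np.float64(3.8), np.float64(0.0)), (59.115234375, np.float64(3.8), np.float64(0.5)), (58.99460220336914, np.float64(3.8), np.float64(-0.5))]
w7 0.012 [(72.83455657958984, np.float64(0.8), np.float64(0.0)), (71.81004333496094, np.float64(0.5), np.float64(0.0)), (71.07080841064453, np.float64(1.1), np.float64(0.0))]
w7 0.003 [(76.88113403320312, np.float64(4.1), np.float64(-3.0)), (76.76725006103516, np.float64(3.8), np.float64(-3.0)), (76.59453582763672, np.float64(4.4), np.float64(-3.0))]
26.975 [0.5885 0.2522 0.0848] 0.03568170414423326
[-0.89837653  0.151176   -0.98088489]
w9 0.012 [(74.58106994628906, np.float64(-1.0), np.float64(0.0)), (74.24586486816406, np.float64(-0.7), np.float64(0.0)), (74.01253509521484, np.float64(-1.3), np.float64(0.0))]
w9 0.019 [(78.72956085205078, np.float64(-1.3), np.float64(0.0)), (78.71080780029297, np.float64(-1.0), np.float64(0.0)), (78.435791015625, np.float64(-0.7), np.float64(0.0))]
w9 0.003 [(65.25325775146484, np.float64(3.8), np.float64(-2.0)), (65.12736511230469, np.float64(3.8), np.float64(-1.5)), (65.09397888183594, np.float64(4.1), np.float64(-1.0))]
```

Emit:
carry_out:
  targets: [0.03,0,0,0.0024,0,0,0,0.03,0,0,0.0024,0,0,0,0.03,0.007,0,0.0024,0,0,0,0.03,0.014,0,0.0024,0,0,0,0.03,0.021,0,0.0024,0,0,0,0.03,0.028,0,0.0024,0,0,0,0.03,0.035,0,0.0024,0,0,0,0.03,0.035,0,0.0024,0,0,0]

```text
clock: 28.02
tcp_pos: [0.5857, 0.252, 0.0491]
orientation: [2.221, -0.005, -2.221]
contact_force: [-0.0, 0.2, -1.1]
grip_width: 0.0357
```

Emit:
carry_out:
  targets: [0.03,0.005,0,0,0,0,0,0.03,0.009,0,0,0,0,0,0.03,0.012,0,0,0,0,0,0.03,0.013,0,0,0,0,0,0.03,0.014,0,0,0,0,0,0.03,0.0145,0,0,0,0,0,0.03,0.0145,0,0,0,0,0]

```text
clock: 28.9
tcp_pos: [0.5856, 0.2519, 0.0362]
orientation: [2.221, -0.005, -2.221]
contact_force: [-5.7, -2.6, 11.4]
grip_width: 0.0359
```

Emit:
carry_out:
  targets: [0.052,0,0,0,0,0,0,0.052,0,0,0,0,0,0,0.052,0,0,0,0,0,0,0.052,-0.03,0,0,0,0,0,0.052,-0.07,0,0,0,0,0,0.07,-0.1,0,0,0,0,0,0.07,-0.1,0.05,0.02,0,0,0,0.07,-0.1,0.1,0.04,0,0,0,0.07,-0.1,0.15,0.06,0,0,0,0.07,-0.1,0.2,0.08,0,0,0,0.07,-0.1,0.25,0.1,0,0,0,0.07,-0.1,0.25,0.1,0,0,0]

```text
clock: 30.4
tcp_pos: [0.4832, -0.0022, 0.1366]
orientation: [-2.217, 0.015, 2.221]
contact_force: [0.1, 0.5, -0.1]
grip_width: 0.0703
```

```bash
python3 -c "
from h import *
go(.3648,-.2721,.06)"
```

```text
shift [0.078  0.2706 0.1157] turn [-0.106  0.021 -0.052]
```

Emit:
carry_out:
  targets: [0.07,0,0.05,0.02,-0.1,0.02,-0.05,0.07,0,0.1,0.04,-0.1,0.02,-0.05,0.07,0,0.15,0.06,-0.1,0.02,-0.05,0.07,0,0.2,0.085,-0.1,0.02,-0.05,0.07,0.02,0.25,0.105,-0.1,0.02,-0.05,0.07,0.05,0.2706,0.1157,-0.1,0.02,-0.05,0.07,0.078,0.2706,0.1157,-0.1,0.02,-0.05,0.07,0.078,0.2706,0.1157,-0.1,0.02,-0.05,0.07,0.078,0.2706,0.1157,-0.1,0.02,-0.05]

```text
clock: 31.52
tcp_pos: [0.3661, -0.2717, 0.0607]
orientation: [2.222, 0.001, -2.22]
contact_force: [-0.2, -0.6, 0.2]
grip_width: 0.07
```

```bash
python3 -c "
from h import *
go(.3648,-.2721,.0045); look('ga'); fit('ga',.012,z=.016)"
```

```text
shift [0.0562 0.0004 0.0013] turn [ 0.012 -0.01  -0.004]
31.525 [ 0.3661 -0.2717  0.0607] 0.07001785510275157
ga 0.012 [(63.98971176147461, np.float64(-1.9), np.float64(0.0)), (63.75187683105469, np.float64(-2.2), np.float64(0.0)), (63.60631561279297, np.float64(-2.5), np.float64(0.0))]
```

Small gear is within 2 mm of where expected. Lowering and gripping.

Emit:
carry_out:
  targets: [0.07,0.03,0.0002,0.0015,0,0,0,0.07,0.05,0.0002,0.0015,0,0,0,0.07,0.056,0.0002,0.0015,0,0,0,0.07,0.056,0.0002,0.0015,0,0,0,0.035,0.056,0.0002,0.0015,0,0,0,0.035,0.056,0.0002,0.0015,0,0,0,0.035,0.056,0.0002,0.0015,0,0,0,0.035,0.056,0.0002,0.0015,0,0,0,0.035,0.056,0.0002,0.0015,0,0,0]

```text
clock: 32.7
tcp_pos: [0.3655, -0.2724, 0.0065]
orientation: [2.224, -0.001, -2.217]
contact_force: [-1.9, 2.6, 13.6]
grip_width: 0.0451
```

```bash
python3 -c "
from h import *
go(.586,.252,.155)"
```

```text
shift [-0.1486 -0.5241 -0.2212] turn [ 0.004 -0.037 -0.017]
```

Emit:
carry_out:
  targets: [0.035,-0.03,0,0,0,0,0,0.035,-0.08,0,0,0,0,0,0.035,-0.12,-0.02,-0.01,0,0,0,0.035,-0.149,-0.07,-0.03,0,0,0,0.035,-0.149,-0.12,-0.05,0,0,0,0.035,-0.149,-0.17,-0.072,0,0,0,0.035,-0.149,-0.22,-0.093,0,0,0,0.035,-0.149,-0.27,-0.114,0,0,0,0.035,-0.149,-0.32,-0.135,0,0,0,0.035,-0.149,-0.37,-0.156,0,0,0,0.035,-0.149,-0.42,-0.177,0,0,0,0.035,-0.149,-0.45,-0.19,0,0,0]

```text
clock: 34.2
tcp_pos: [0.5551, 0.1811, 0.1558]
orientation: [2.224, 0.003, -2.215]
contact_force: [-0.7, -0.5, -1.2]
grip_width: 0.045
```

```bash
python3 -c "
from h import *
go(.586,.252,.085)"
```

```text
shift [ 0.0709 -0.0708 -0.0308] turn [ 0.036 -0.044 -0.004]
```

Emit:
carry_out:
  targets: [0.035,0,-0.05,-0.02,0.04,-0.04,0,0.035,0,-0.0708,-0.0308,0.04,-0.04,0,0.035,0,-0.0708,-0.0308,0.04,-0.04,0,0.035,0,-0.0708,-0.0308,0.04,-0.04,0,0.035,0.035,-0.0708,-0.0308,0.04,-0.04,0,0.035,0.06,-0.0708,-0.0308,0.04,-0.04,0,0.035,0.0709,-0.0708,-0.0308,0.04,-0.04,0,0.035,0.0709,-0.0708,-0.0308,0.04,-0.04,0,0.035,0.0709,-0.0708,-0.0308,0.04,-0.04,0]

```text
clock: 35.33
tcp_pos: [0.5868, 0.252, 0.0863]
orientation: [-2.223, 0.001, 2.218]
contact_force: [0.7, 0.2, -1.5]
grip_width: 0.0447
```

```bash
python3 - <<'E'
from h import *
im,ci,o=look("wa"); print(o['contact_force'])
fit("wa",.012,.0095)
cv2.imwrite("pics/wac.png",cv2.resize(im[240:390,250:400],(500,500),interpolation=2))
E
```

```text
35.325 [0.5868 0.252  0.0863] 0.044677834037114665
[ 0.73251725  0.1916551  -1.45101273]
wa 0.012 [(66.24755096435547, np.float64(-1.9), np.float64(0.0)), (66.23641967773438, np.float64(-2.2), np.float64(0.0)), (65.72563934326172, np.float64(-1.6), np.float64(0.0))]
```

View pics/wac.png

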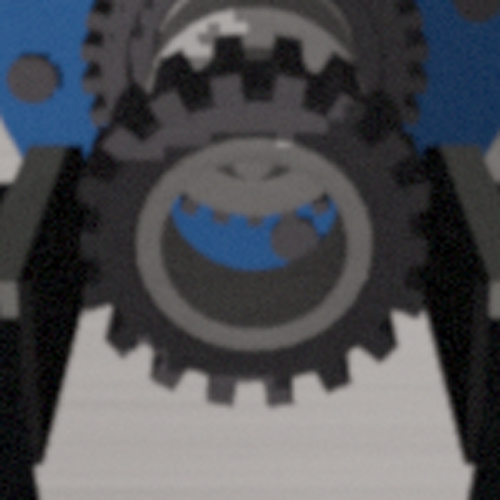

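Through the small gear's bore, the nose shows near crop (253,170), with the seated sleeve and large gear below it. The x value is already right, so I'm lowering onto the sleeve.

Emit:
carry_out:
  targets: [0.035,0.006,0,0,0,0,0,0.035,0.012,0,0,0,0,0,0.035,0.018,0,0,0,0,0,0.035,0.023,0,0,0,0,0,0.035,0.026,0,0,0,0,0,0.035,0.0285,0,0,0,0,0,0.035,0.03,0,0,0,0,0,0.035,0.0315,0,0,0,0,0,0.035,0.0315,0,0,0,0,0]

```text
clock: 36.5
tcp_pos: [0.5869, 0.2522, 0.0566]
orientation: [-2.224, 0.001, 2.218]
contact_force: [-5.1, -3.4, 10.7]
grip_width: 0.0443
```

Emit:
carry_out:
  targets: [0.062,0,0,0,0,0,0,0.062,0,0,0,0,0,0,0.062,0,0,0,0,0,0,0.062,-0.03,0,0,0,0,0,0.062,-0.07,0,0,0,0,0,0.074,-0.08,0,0.03,0,0,0,0.074,-0.08,-0.01,0.08,1,0,0,0.074,-0.08,-0.02,0.13,2,0,0,0.074,-0.08,-0.02,0.181,3,0,0,0.074,-0.08,-0.02,0.181,3.4,0,0,0.074,-0.08,-0.02,0.181,3.4,0,0,0.074,-0.08,-0.02,0.181,3.4,0,0]

```text
clock: 38.0
tcp_pos: [0.4071, 0.2724, 0.1363]
orientation: [-2.064, 0.308, 2.057]
contact_force: [0.2, -0.2, 0.9]
grip_width: 0.074
```

```bash
python3 -c "
from h import *
go(.4058,.2727,.06,17)
look('lr2'); fit('lr2',.012,z=.014)"
```

```text
shift [0.0763 0.0002 0.0016] turn [-0.018 -0.035  0.019]
38.0 [0.4071 0.2724 0.1363] 0.07402199399034713
lr2 0.012 [(62.89114761352539, np.float64(-2.8), np.float64(2.5)), (62.682498931884766, np.float64(-2.5), np.float64(2.5)), (62.65467834472656, np.float64(-3.1), np.float64(2.0))]
```

Emit:
carry_out:
  targets: [0.074,0.05,-0.001,0.002,0,0,0,0.074,0.1,-0.001,0.002,0,0,0,0.074,0.125,-0.001,0.002,0,0,0,0.074,0.132,-0.001,0.002,0,0,0,0.074,0.132,-0.001,0.002,0,0,0,0.035,0.132,-0.001,0.002,0,0,0,0.035,0.132,-0.001,0.002,0,0,0,0.035,0.132,-0.001,0.002,0,0,0,0.035,0.132,-0.001,0.002,0,0,0,0.035,0.132,-0.001,0.002,0,0,0,0.035,0.132,-0.001,0.002,0,0,0]

```text
clock: 39.42
tcp_pos: [0.4067, 0.2744, 0.0057]
orientation: [-2.064, 0.307, 2.054]
contact_force: [-1.1, -0.7, 6.7]
grip_width: 0.0479
```

```bash
python3 -c "
from h import *
o=r.get_obs();print(o['tcp_pos'],o['moment'])
go(.6,-.3144,.15,17);look('lr3'); fit('lr3',.012,z=.014)"
```

```text
[0.40669059 0.27440706 0.00572701] [-0.22297181  0.18459683 -0.06023074]
shift [-0.1444  0.5053 -0.3588] turn [-0.026 -0.05   0.039]
39.425 [0.4067 0.2744 0.0057] 0.04792518824678212
lr3 0.012 [(59.27587127685547, np.float64(-1.6), np.float64(0.5)), (58.449100494384766, np.float64(-1.3), np.float64(0.5)), (58.15910720825195, np.float64(-1.9), np.float64(0.5))]
```

Emit:
carry_out:
  targets: [0.035,-0.03,0,0,0,0,0,0.035,-0.08,0,0,0,0,0,0.035,-0.12,0.02,-0.014,0,0,0,0.035,-0.144,0.06,-0.043,0,0,0,0.035,-0.144,0.1,-0.071,-1,0,0,0.035,-0.144,0.14,-0.1,-1.5,0,0,0.035,-0.144,0.18,-0.128,-2,0,0,0.035,-0.144,0.22,-0.156,-2.5,0,0,0.035,-0.144,0.26,-0.185,-3,0,0,0.035,-0.144,0.3,-0.213,-3.4,0,0,0.035,-0.144,0.34,-0.241,-3.4,0,0,0.035,-0.144,0.38,-0.27,-3.4,0,0]

```text
clock: 40.98
tcp_pos: [0.5523, -0.17, 0.1505]
orientation: [-2.226, 0.0, 2.212]
contact_force: [1.1, 0.3, -1.9]
grip_width: 0.0477
```

```bash
python3 -c "
from h import *
go(.602,-.3144,.0865)"
```

```text
shift [ 0.0641  0.1444 -0.0496] turn [-0.024 -0.072  0.022]
```

Emit:
carry_out:
  targets: [0.035,0,0.05,-0.017,0,-0.07,0,0.035,0,0.1,-0.034,0,-0.07,0,0.035,0,0.1444,-0.0496,0,-0.07,0,0.035,0,0.1444,-0.0496,0,-0.07,0,0.035,0,0.1444,-0.0496,0,-0.07,0,0.035,0.03,0.1444,-0.0496,0,-0.07,0,0.035,0.055,0.1444,-0.0496,0,-0.07,0,0.035,0.0641,0.1444,-0.0496,0,-0.07,0,0.035,0.0641,0.1444,-0.0496,0,-0.07,0,0.035,0.0641,0.1444,-0.0496,0,-0.07,0]

```text
clock: 42.22
tcp_pos: [0.6029, -0.3144, 0.0879]
orientation: [-2.222, 0.001, 2.218]
contact_force: [0.1, -0.2, -1.5]
grip_width: 0.0478
```

```bash
python3 - <<'E'
from h import *
im,ci,o=look("wb"); print(o['contact_force'])
fit("wb",.012,.0083)
cv2.imwrite("pics/wbc.png",cv2.resize(im[240:390,250:400],(500,500),interpolation=2))
E
```

```text
42.225 [ 0.6029 -0.3144  0.0879] 0.04784733416809769
[ 0.12113032 -0.22631523 -1.52342103]
wb 0.012 [(66.99170684814453, np.float64(-1.6), np.float64(0.0)), (66.586669921875, np.float64(-1.3), np.float64(0.0)), (66.18437957763672, np.float64(-1.9), np.float64(0.0))]
```

View pics/wbc.png

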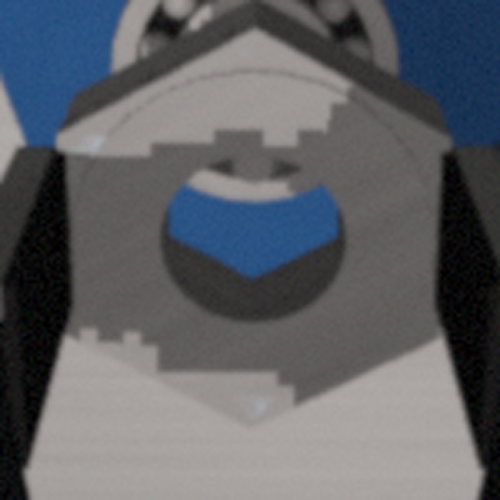

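Lock ring is gripped squarely on its flats, with the nose just under the top edge of the bore at (254,165). Nudging 1 mm and lowering.

Emit:
carry_out:
  targets: [0.035,0,0,0.0011,0,0,0,0.035,0.007,0,0.0011,0,0,0,0.035,0.014,0,0.0011,0,0,0,0.035,0.021,0,0.0011,0,0,0,0.035,0.028,0,0.0011,0,0,0,0.035,0.035,0,0.0011,0,0,0,0.035,0.042,0,0.0011,0,0,0,0.035,0.045,0,0.0011,0,0,0,0.035,0.045,0,0.0011,0,0,0]

```text
clock: 43.4
tcp_pos: [0.6017, -0.3145, 0.0426]
orientation: [-2.222, 0.001, 2.218]
contact_force: [-0.9, 0.1, -1.8]
grip_width: 0.0478
```

Emit:
carry_out:
  targets: [0.035,0.004,0,0,0,0,0,0.035,0.007,0,0,0,0,0,0.035,0.0085,0,0,0,0,0,0.035,0.0095,0,0,0,0,0,0.035,0.0105,0,0,0,0,0,0.035,0.0105,0,0,0,0,0]

```text
clock: 44.15
tcp_pos: [0.6016, -0.3144, 0.0338]
orientation: [-2.222, 0.001, 2.218]
contact_force: [-5.8, 2.4, 12.0]
grip_width: 0.0477
```

Seated at the predicted height (0.0338 against 0.0337). Release, retreat and check both stacks.

Emit:
carry_out:
  targets: [0.064,0,0,0,0,0,0,0.064,0,0,0,0,0,0,0.064,0,0,0,0,0,0,0.064,-0.02,0,0,0,0,0,0.064,-0.06,0,0,0,0,0,0.064,-0.11,0,0,0,0,0,0.064,-0.15,0,0.03,0,0,0,0.064,-0.17,0,0.08,0,0,0,0.064,-0.17,0,0.1,0,0,0,0.064,-0.17,0,0.1,0,0,0,0.064,-0.17,0,0.1,0,0,0]

```text
clock: 45.52
tcp_pos: [0.5025, -0.3142, 0.2044]
orientation: [-2.224, 0.0, 2.217]
contact_force: [0.3, -0.3, 0.2]
grip_width: 0.0639
```

```bash
python3 - <<'E'
from h import *
T=[]
for n in("side","scene"):
    im=r.grab_frame(n); ci=r.camera_info(n)
    for p in((.588,.25,.035),(.602,-.31,.035)):
        u,v=[int(q) for q in proj(ci,np.array(p))]; y,x=max(v-37,0),max(u-50,0)
        T.append(cv2.resize(im[y:y+75,x:x+100],(400,300),interpolation=2))
cv2.imwrite("pics/fin.png",np.vstack([np.hstack(T[:2]),np.hstack(T[2:])]))
# bystander check: change in side image around them
a=cv2.imread("pics/side0.png"); b=r.grab_frame("side")
for n,u,v in(("pot",425,300),("cov",265,142),("vb",350,200)): print(n,cv2.absdiff(a,b)[v-20:v+20,u-22:u+22].mean())
print(r.get_obs()['contact_force'])
E
```

```text
pot 63.66458333333333
cov 36.885416666666664
vb 27.007386363636364
[-0.35440715  0.31603973 -0.2823306 ]
```

View pics/fin.png

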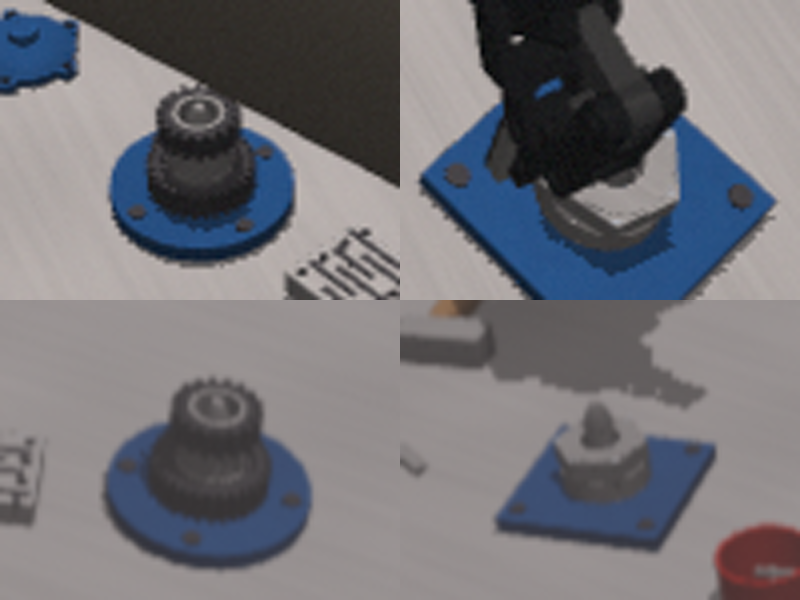

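```bash
python3 - <<'E'
from h import *
a=cv2.imread("pics/scene0.png"); b=r.grab_frame("scene")
for n,u,v in(("pot",216,253),("cov",474,311),("vb",333,295),("ctrl",247,330)):
    A=a[v-18:v+18,u-22:u+22]; B=b[v-30:v+30,u-34:u+34]
    s=cv2.matchTemplate(B,A,cv2.TM_CCOEFF_NORMED); _,m,_,l=cv2.minMaxLoc(s); print(n,round(m,3),l[0]-12,l[1]-12)
r.hand_in()
E
```

```text
pot 1.0 0 0
cov 1.0 0 0
vb 1.0 0 0
ctrl 1.0 0 0
the job is handed in; nothing more can be done
```

Both stacks are built and the job is handed in at about 46 s.

- **Round stand:** large gear, then sleeve, then small gear.
- **Square stand:** bearing, then lock ring.

Each part was lowered until the wrist force showed contact, at 6–12 N. All five stopped within 0.2 mm of the height predicted for resting on what is under them, and only then were they released.

**Last checks:**
- The final scene picture shows both stacks flat and threaded, with the gripper clear of them. In the side picture the gripper hides part of the square stack.
- Template matching in the scene camera shows the pot, cover and valve block moved by 0 pixels.

**Checks that disagreed:**
- The side and scene cameras differed by up to about 1–2 cm on positions, and the wrist camera by about 3 mm between spindle nose and base. I therefore aligned each part by looking through its bore with the wrist camera or by fitting the bore outline.
- A plain side-view image difference came out large around the pot, cover and valve block. I put that down to the arm standing in the view; the scene-camera match showed no movement.

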